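# Full blast from the long-nozzled blow gun

### The arm

A 7-joint arm with a two-finger parallel gripper is mounted at the origin on the work surface. World frame = base frame: x ahead of the robot, y to its left, z up, the work surface at z = 0. Lengths are in m, angles in rad, forces in N, time in s.
With the tool pointing down it reaches from about 0.35 to 0.9 m from the base axis. Payload 7.2 kg.
Tool frame: the origin (TCP) lies at the very end of the fingers, on their centre line; the grasp point (between the pads) lies 19 mm behind it (bot.hold_point_z is the z of the grasp point in the tool frame, in m); z points along the fingers, y is the direction in which the jaws open and shut (so a half turn about z gives the same grasp; the last joint's range is limited). The gripper opens to 85 mm and grips with 20 to 120 N. Pads are 22 mm wide; open, the fingers measure 114 mm over their backs; the gripper's body (76 mm by 85 mm) begins 54 mm behind the grasp point. The pads swing forward as they close: fully open they stand 13 mm farther back than shut.
Start: joints at [1.221, 0.411, -0.013, 1.596, 0.006, 1.134, -0.082], TCP at [0.174, -0.6, 0.231] pointing down, gripper open.
Joint ranges: [-2.95, 2.95], [-0.29, 1.99], [-1.47, 1.44], [0.14, 2.54], [-1.03, 4.17], [0.13, 1.85], [-2.86, 2.86]. Speed limits (rad/s): [2.39, 2.39, 3.01, 3.01, 3.14, 3.14, 3.14].

### API

Orientations are given as a 3x3 rotation matrix whose columns are the frame's x, y, z axes.
In Python, from workcell import bot gives the robot as it stands.
- The arm moves only by the tool send_rows, never from a script. Its argument "steps" is a list of rows, each a list of 5 numbers: the closure, from 0 (fully open) to 1 (shut), then the shift along the world's x, y, z in mm, then the turn about the world's z in degrees. A call has 1 to 12 rows; each row is the pose to reach, as a shift and turn from the pose commanded when the call began; what a row does not reach only later rows make up. A row lasts 1/8 s, in which the tool goes at most 62.5 mm and 10.7 degrees, less where a joint would pass 70% of its speed; a pose out of reach is approached as far as the arm can. A call with a gripper value outside its range is refused whole. The fingers move at their own pace and stop on an object; the grip force is fixed at half the most. Time passes only in rows, so rows that repeat a pose let the fingers close. It gives the time, the measured TCP pose, the force and the opening at its end, in the units of the state.
- bot.get_state(): the state, without advancing time (a new reading comes with each control period).
- bot.grab_frame(name): name is "scene" or "top" or "wrist"; returns (picture, depth): 420x560x3 uint8, red, green, blue; 420x560 float32, m along the optical axis (not along the pixel's ray), 0 where there is no reading.
- bot.get_calibration(name): a dict with "intrinsics" (3x3 intrinsics, pixels), "origin" and "rotation" of the camera in the world. Camera axes: x right, y down, z forward; pixel columns grow to the right and rows downward; lengths in m; the calibration is good to about 2 mm. A picture is of the moment at which its call begins: read the wrist's pose just before it. get_calibration takes no time and is no camera call; for the wrist camera it gives the pose at the moment of the call.
- bot.job_done(): hands the job in, once; it reports no verdict.
The state is a dict: "t": time; "q": joint angles; "joint_velocities": joint speeds; "effort": joint torques, N m; "tool_pos": TCP position; "ee_rot": TCP orientation; "wrist_force": force on the tool from outside, world axes, zero at the start; "wrist_torque": the same for the moment, N m; "gripper_width": finger opening in m.
Only numpy, scipy, OpenCV 4.12 (cv2) and the standard library are available. Lean on these libraries where they do the work, as an engineer would, in place of code of your own. Each camera call takes 0.05 s, during which the arm holds its last target. There are 200 camera calls.

### The job

Two blow guns are clamped on stands on the gearbox repair bench, each aimed at a bearing in its tray. Squeeze the lever of the gun with the long nozzle towards its grip, right through the pressure point of the first stage well into the second, close to its stop (full blast), hold it there for about a second, then let go so that the lever springs back. Leave the lever of the short-nozzled gun alone.

Things in the scene. Friction and masses are not known exactly. Their poses are not given: they have to be found in the camera images.
- long_gun: Blow gun with LONG brass nozzle (x 120-258 mm; tray at 265), fixed on a stand. Origin on the bench under the squeezing place; x to the nozzle, y to the lever side, z up. Aluminium grip y -10..10, z 78-102, x -95..80 mm, free below except 14 mm wide posts at x -80, 85 on a 12 mm base plate. Steel lever z 81-99, 8 thick, pin at x 75, y 16, 135 long, spread 0.22 rad from the grip at rest.
- second_stage (a joint): Long gun lever, second stage, rad: 0 until the pressure point, 0.12 at hard stop. At x = 0 the lever's outer face is at y 37 mm at rest, 31 at the pressure point, 22 at the stop (32 across with the grip: centre even fingers at y 6). Pushed there: first 6 mm take 2-5 N (0.08 rad, not counted in this joint), pressure point 10 N, then 9 mm more up to 16 N. Springs back.
- short_gun: The other blow gun, same grip and lever but SHORT nozzle (x 120-150 mm) and its tray nearer, centred at x = 165 mm. Fixed; not to be used. Origin and axes as for the long gun. The guns stand side by side, 260 mm or more apart, nozzles pointing away from the robot; either may be on the left.
- short_lever (a joint): Lever of the short-nozzled gun, rad: 0 at rest, 0.2 fully squeezed. Not to be pressed.

How it is judged:
By the outcome, as a careful person would: the job done as asked, in the order asked, and still so for the second after the job is handed in, with the robot touching nothing.
It also fails if it takes over 32 s, if anything falls off the work surface, if the arm or the gripper's body presses on something with over 40 N, if the wrist force passes 120 N, or if a joint passes its speed limit or range.

## Working session

There is one attempt and no reset: what is moved stays moved. The work goes in short steps, Python scripts to look and compute and a tool call to move; the robot and the scene stay as the last step left them, time stands still between calls to the robot, and variables do not carry over. Pictures are saved under pics/ and viewed, about 8 in all and at most 12, crops included, and the job is handed in when it is done.

Besides the shell and the picture viewer there is one more tool, called after ">>>" as name(argument=value, ...), one argument or row to a line, values as JSON. send_rows: Moves the arm, as the interface text tells. Its arguments: {"type":"object","properties":{"steps":{"type":"array"}},"required":["steps"]}

```bash
mkdir -p pics
cat > h.py <<'E'
import numpy as np,cv2
from workcell import bot
def grab(n,save=None):
    c=bot.get_calibration(n);im,d=bot.grab_frame(n)
    if save: cv2.imwrite('pics/'+save,im[:,:,::-1])
    K=np.array(c['intrinsics']);v,u=np.mgrid[:d.shape[0],:d.shape[1]]
    P=np.stack([(u-K[0,2])/K[0,0]*d,(v-K[1,2])/K[1,1]*d,d],-1)@np.array(c['rotation']).T+np.array(c['origin'])
    P[d==0]=np.nan
    return im,P
E
python3 - <<'E'
from h import *
s=bot.get_state();print(s)
im,P=grab('top','top1.png');np.savez('top1.npz',im=im,P=P)
for n in('top','scene'):print(bot.get_calibration(n))
E
```

```text
{'t': 0.0, 'q': array([ 1.22080317,  0.41191359, -0.01269869,  1.59706562,  0.00560014,
        1.13427976, -0.08221807]), 'joint_velocities': array([ 0.00103109, -0.00015422, -0.000124  ,  0.00139595, -0.0008187 ,
       -0.00042449,  0.00189098]), 'effort': array([ 1.37054813e-03, -6.00616407e+01,  6.82619847e-01, -2.99407053e+01,
        1.38503624e-02,  1.06343598e-02, -2.58470527e-05]), 'tool_pos': array([ 0.17361173, -0.59988165,  0.23043577]), 'ee_rot': array([[ 9.60559834e-01,  2.78072798e-01, -5.68559472e-04],
       [ 2.78073353e-01, -9.60558626e-01,  1.52840904e-03],
       [-1.21125727e-04, -1.62622957e-03, -9.99998670e-01]]), 'wrist_force': array([ 0.09144423,  0.32377535, -0.03501883]), 'wrist_torque': array([ 0.05800014, -0.03971762, -0.01648385]), 'gripper_width': 0.08534738650620831}
{'intrinsics': array([[392.38471031,   0.        , 284.57567412],
       [  0.        , 392.38471031, 213.35959651],
       [  0.        ,   0.        ,   1.        ]]), 'origin': array([ 0.48036518, -0.00955264,  0.7270821 ]), 'rotation': array([[-0.02434772, -0.99251827,  0.11964393],
       [-0.99970188,  0.02395413, -0.00472692],
       [ 0.00182558, -0.11972335, -0.99280561]])}
{'intrinsics': array([[458.55006234,   0.        , 282.173225  ],
       [  0.        , 458.55006234, 204.18596432],
       [  0.        ,   0.        ,   1.        ]]), 'origin': array([0.96700823, 0.35442696, 0.7779662 ]), 'rotation': array([[-0.66481805,  0.5878183 , -0.4609627 ],
       [ 0.74694089,  0.53120501, -0.39987566],
       [ 0.00981147, -0.61015645, -0.7922202 ]])}
```

View pics/top1.png

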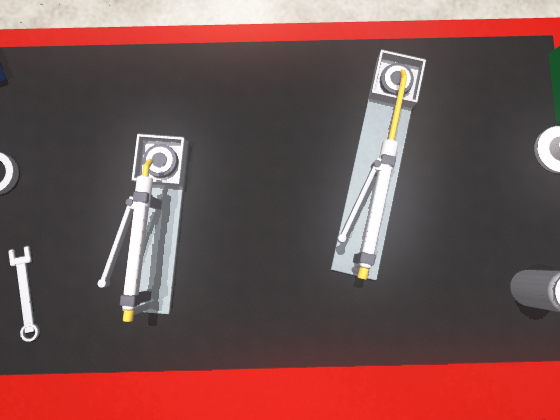

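The long gun is on the right: brass nozzle at about (400,100), grip at (385,190), lever end at (342,238). The short gun is on the left.

Run:
```python
from h import *
z=np.load('top1.npz');im,P=z['im'],z['P']
v,u=np.mgrid[:420,:560]
w=(u>320)&(u<440)&(v>120)&(v<290)
Z=P[...,2]
m=w&(Z>.07)&(Z<.125)
Q=P[m];print(len(Q))
# base plate
b=w&(Z>.006)&(Z<.02); B=P[b][:,:2].astype(np.float32);print('base',len(B),cv2.minAreaRect(B))
# rasterise heights above plane, 1mm x 0.4
x0,y0=Q[:,0].min(),Q[:,1].min()
print(Q.min(0),Q.max(0))
R=np.zeros((420,400,3),np.uint8)
for q,c in zip(P[w&(Z>.05)],im[w&(Z>.05)]):
    r=int((0.65-q[0])*1200);k=int((-0.05-q[1])*1200)
    if 0<=r<420 and 0<=k<400: cv2.rectangle(R,(k-1,r-1),(k+1,r+1),c[::-1].tolist(),-1)
cv2.imwrite('pics/r.png',R)
for uu,vv in [(388,150),(384,175),(378,205),(371,240),(362,274),(342,238),(358,205),(373,172)]: print(uu,vv,P[vv,uu].round(4))
```

```text
2648
base 4563 ((0.6000044345855713, -0.17314785718917847), (0.08593561500310898, 0.3064485490322113), 75.31757354736328)
[ 0.44807664 -0.20538705  0.07043744] [ 0.70961709 -0.09633715  0.10550838]
388 150 [ 0.6564 -0.1847  0.1007]
384 175 [ 0.6148 -0.1758  0.1009]
378 205 [ 0.5658 -0.1634  0.101 ]
371 240 [ 0.5096 -0.149   0.1023]
362 274 [ 0.4562 -0.1339  0.093 ]
342 238 [ 0.5142 -0.1037  0.0975]
358 205 [ 0.567  -0.1318  0.0979]
373 172 [ 0.621  -0.159   0.0973]
```

View pics/r.png

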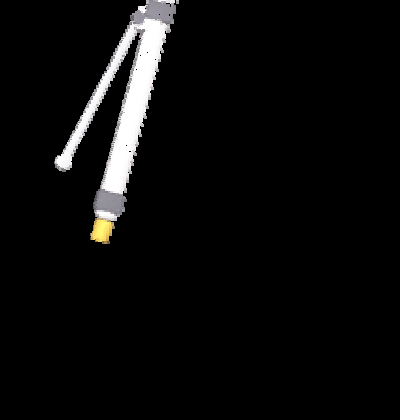

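```bash
cat > fit.py <<'E'
from h import *
def fit(im,P,yaw0=np.radians(-14),near=np.array([.575,-.165])):
    Q=P.reshape(-1,3);Q=Q[(Q[:,2]>.0945)&(Q[:,2]<.106)&(np.linalg.norm(Q[:,:2]-near,axis=1)<.14)]
    yaw=yaw0;off=0
    for it in range(6):
        ex=np.array([np.cos(yaw),np.sin(yaw)]);ey=np.array([-ex[1],ex[0]])
        X=(Q[:,:2]-near)@ex;Y=(Q[:,:2]-near)@ey
        bx=[];bc=[];ww=[]
        for x in np.arange(-.06,.04,.006):
            s=(abs(X-x)<.003)&(abs(Y-off)<.0125 if it else abs(Y)<.016)
            if s.sum()>4: bx.append(x);lo,hi=np.percentile(Y[s],[3,97]);bc.append((lo+hi)/2);ww.append(hi-lo)
        p=np.polyfit(bx,bc,1);yaw+=np.arctan(p[0]);off=p[1]
    return yaw,near+off*ey,Q,np.mean(ww)
if __name__=='__main__':
    z=np.load('top1.npz');im,P=z['im'],z['P']
    yaw,c,Q,w=fit(im,P);print(np.degrees(yaw),c,w)
    ex=np.array([np.cos(yaw),np.sin(yaw)]);ey=np.array([-ex[1],ex[0]])
    G=np.c_[(Q[:,:2]-c)@ex,(Q[:,:2]-c)@ey,Q[:,2]]
    for x in np.arange(-.12,.13,.01):
        s=(abs(G[:,0]-x)<.004); 
        t=s&(G[:,1]>.012)
        print(round(x,3),s.sum(),[np.round(np.percentile(G[k][:,1],[2,98]),4) if k.sum()>3 else None for k in (s&(G[:,1]<.014),t)])
    l=G[(G[:,1]>.016)&(G[:,0]<.04)];print('lever fit',np.polyfit(l[:,0],l[:,1],1),'end',np.percentile(l[:,0],1))
    R=P.reshape(-1,3);B=R[(R[:,2]>.006)&(R[:,2]<.02)&(np.linalg.norm(R[:,:2]-c,axis=1)<.25)&(R[:,1]<-.05)]
    b=np.c_[(B[:,:2]-c)@ex,(B[:,:2]-c)@ey];print('plate',np.percentile(b,[.5,99.5],axis=0))
    T=R[(R[:,2]>.11)];print('tall',len(T),T.min(0) if len(T) else '',T.max(0) if len(T) else '')
    for uu,vv in[(526,290),(552,290),(552,150),(556,100)]:print(P[vv,uu])
E
python3 fit.py
```

```text
-14.800653708772213 [ 0.57475381 -0.16593176] 0.017705912737469565
-0.12 26 [array([-0.0046,  0.0041]), None]
-0.11 44 [array([-0.0079,  0.0078]), None]
-0.1 80 [array([-0.0119,  0.0113]), None]
-0.09 71 [array([-0.0112,  0.0109]), None]
-0.08 81 [array([-0.0095,  0.0087]), array([0.0397, 0.0503])]
-0.07 94 [array([-0.0095,  0.009 ]), array([0.0398, 0.0508])]
-0.06 91 [array([-0.0097,  0.0091]), array([0.0382, 0.0466])]
-0.05 82 [array([-0.0087,  0.009 ]), array([0.036, 0.044])]
-0.04 85 [array([-0.0088,  0.0087]), array([0.0333, 0.0416])]
-0.03 83 [array([-0.0089,  0.009 ]), array([0.0314, 0.0397])]
-0.02 81 [array([-0.0095,  0.0086]), array([0.0295, 0.0372])]
-0.01 83 [array([-0.009 ,  0.0094]), array([0.0266, 0.035 ])]
-0.0 85 [array([-0.0089,  0.0094]), array([0.0249, 0.0329])]
0.01 85 [array([-0.0091,  0.009 ]), array([0.0226, 0.0305])]
0.02 83 [array([-0.0096,  0.009 ]), array([0.02  , 0.0283])]
0.03 84 [array([-0.0091,  0.0094]), array([0.0179, 0.0262])]
0.04 82 [array([-0.0093,  0.0089]), array([0.0155, 0.0239])]
0.05 98 [array([-0.0087,  0.0133]), array([0.0126, 0.0213])]
0.06 98 [array([-0.0112,  0.0134]), array([0.0124, 0.0213])]
0.07 74 [array([-0.0112,  0.0118]), None]
0.08 62 [array([-0.0109,  0.0113]), None]
0.09 65 [array([-0.0106,  0.011 ]), None]
0.1 45 [array([-0.0107,  0.0112]), None]
0.11 5 [array([-0.0033,  0.0023]), None]
0.12 1 [None, None]
lever fit [-0.22284076  0.02880025] end -0.07891702336004226
plate [[-0.12563794 -0.04232573]
 [ 0.24074889  0.04240856]]
tall 181 [ 0.39921049 -0.43514342  0.11000952] [ 0.44488376 -0.42029474  0.1208903 ]
[ 0.42076634 -0.42058091  0.04882747]
[ 0.42518473 -0.42360054  0.11034036]
[ 0.6723487  -0.51258014  0.01822804]
[ 0.77250325 -0.53690108  0.0094067 ]
```

>>> send_rows(
  steps=[
    [0,38,44,0,-3],
    [0,76,89,0,-6],
    [0,115,133,0,-9],
    [0,154,178,0,-12],
    [0,192,222,0,-15],
    [0,230,267,0,-18],
    [0,269,311,0,-22],
    [0,307,356,0,-25],
    [0,346,400,0,-28],
    [0,384,445,0,-31],
    [0,384,445,-40,-31],
    [0,384,445,-60,-31],
  ],
)

```text
t: 1.55
tool_pos: [0.557, -0.154, 0.1688]
ee_rot: [[0.967, -0.254, -0.003], [-0.254, -0.967, 0.001], [-0.003, 0.0, -1.0]]
wrist_force: [-0.7, 0.3, -0.2]
gripper_width: 0.0857
```

```bash
cat > chk.py <<'E'
import sys
from fit import *
s=bot.get_state();R=s['ee_rot'];print(s['t'],s['tool_pos'],np.degrees(np.arctan2(R[1,1],R[0,1])),s['gripper_width'],s['wrist_force'],R[:,2])
im,P=grab('wrist',sys.argv[1])
print(np.isfinite(P[...,2]).sum())
yaw,c,Q,w=fit(im,P,np.radians(-14.8),np.array([.5564,-.1611]));ex=np.array([np.cos(yaw),np.sin(yaw)]);ey=np.array([-ex[1],ex[0]])
print('yaw',np.degrees(yaw),c,w)
G=np.c_[(Q[:,:2]-c)@ex,(Q[:,:2]-c)@ey]
for x in np.arange(-.04,.05,.01):
    k=(abs(G[:,0]-x)<.004)&(G[:,1]>.012);print(round(x,3),k.sum(),np.percentile(G[k][:,1],[2,98]) if k.sum()>3 else '')
d=s['tool_pos'][:2]-c;print('tcp in grip frame',d@ex,d@ey)
E
python3 chk.py w1.png
```

```text
1.55 [ 0.55698319 -0.15403066  0.16882315] -104.73093761998086 0.08565003380394522 [-0.70657118  0.27028416 -0.23511837] [-3.20566340e-03  7.54802061e-04 -9.99994577e-01]
234261
yaw -14.741838101354576 [ 0.55656541 -0.16047135] 0.018499063736846438
-0.04 129 [0.03759834 0.04583898]
-0.03 135 [0.03549788 0.0441036 ]
-0.02 140 [0.03322931 0.04160432]
-0.01 146 [0.03099953 0.03924921]
0.0 149 [0.02882347 0.03697753]
0.01 153 [0.0265883  0.03464346]
0.02 161 [0.02417187 0.03240599]
0.03 160 [0.02192387 0.03020821]
0.04 171 [0.0198017  0.02806262]
tcp in grip frame -0.0012349042379446056 0.006334990348811167
```

View pics/w1.png

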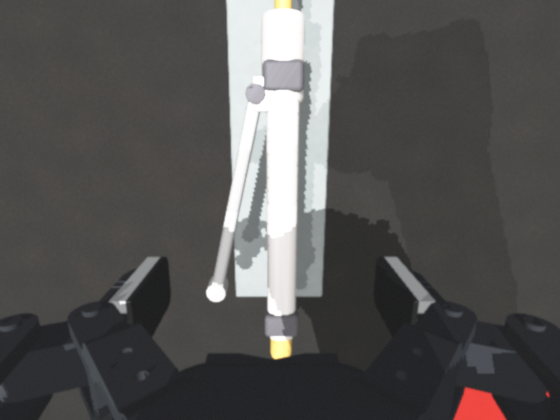

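The wrist view confirms it: grip centre at column 283, lever end at (216,292), both between the open fingers (columns 165 and 380). The TCP is within 1–2 mm of target, so I'll go down.

>>> send_rows(
  steps=[
    [0,1,0,-30,0],
    [0,1,0,-60,0],
    [0,1,0,-85,0],
    [0,1,0,-101,0],
    [0,1,0,-101,0],
    [0.1,1,0,-101,0],
    [0.2,1,0,-101,0],
    [0.2,1,0,-101,0],
  ],
)

```text
t: 2.6
tool_pos: [0.5592, -0.1555, 0.0711]
ee_rot: [[0.967, -0.256, 0.001], [-0.256, -0.967, -0.0], [0.001, 0.0, -1.0]]
wrist_force: [0.2, -0.1, 0.1]
gripper_width: 0.0686
```

>>> send_rows(
  steps=[
    [0.3,0,0,-2,0],
    [0.4,0,0,-2,0],
    [0.47,0,0,-2,0],
    [0.53,0,0,-2,0],
    [0.57,0,0,-2,0],
    [0.6,0,0,-2,0],
    [0.6,0,0,-2,0],
    [0.6,0,0,-2,0],
  ],
)

```text
t: 3.6
tool_pos: [0.5591, -0.1538, 0.0692]
ee_rot: [[0.967, -0.255, 0.0], [-0.255, -0.967, 0.001], [0.0, -0.001, -1.0]]
wrist_force: [-1.6, 5.8, 9.2]
gripper_width: 0.0345
```

>>> send_rows(
  steps=[
    [0.62,0,0,0,0],
    [0.625,0,0,0,0],
    [0.625,0,0,0,0],
    [0.625,0,0,0,0],
  ],
)

```text
t: 4.1
tool_pos: [0.5588, -0.1548, 0.0694]
ee_rot: [[0.967, -0.256, 0.0], [-0.256, -0.967, 0.0], [0.0, -0.0, -1.0]]
wrist_force: [-3.6, 3.8, 12.1]
gripper_width: 0.0321
```

Run:
```python
from h import *
im,P=grab('top')
cv2.imwrite('pics/t2.png',cv2.resize(im[110:300,300:460,::-1],None,fx=3,fy=3,interpolation=2))
```

```text
(no output)
```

View pics/t2.png

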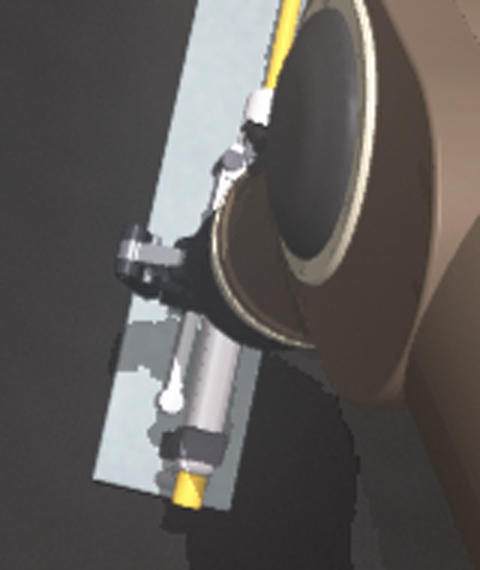

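>>> send_rows(
  steps=[
    [0.625,0,0,0,0],
    [0.625,0,0,0,0],
    [0.625,0,0,0,0],
    [0.625,0,0,0,0],
    [0.625,0,0,0,0],
  ],
)

```text
t: 4.78
tool_pos: [0.5588, -0.1548, 0.0694]
ee_rot: [[0.967, -0.256, 0.0], [-0.256, -0.967, 0.0], [0.0, -0.0, -1.0]]
wrist_force: [-3.7, 3.4, 11.2]
gripper_width: 0.0325
```

The lever now lies almost parallel to the grip (its end is at (170,400) in the crop), and it has been held for about 1 s. Now I'll release it and retreat.

>>> send_rows(
  steps=[
    [0.4,0,0,0,0],
    [0.2,0,0,0,0],
    [0,0,0,0,0],
    [0,0,0,0,0],
    [0,0,0,0,0],
    [0,0,0,30,0],
    [0,0,0,75,0],
    [0,0,0,120,0],
    [0,0,0,150,0],
    [0,0,0,150,0],
  ],
)

```text
t: 6.02
tool_pos: [0.5601, -0.1558, 0.221]
ee_rot: [[0.966, -0.257, 0.005], [-0.257, -0.966, -0.001], [0.005, 0.0, -1.0]]
wrist_force: [0.5, -0.2, 0.3]
gripper_width: 0.0853
```

```bash
python3 chk.py w2.png
python3 - <<'E'
from h import *
im,P=grab('top','t3.png')
E
```

```text
6.025 [ 0.56009323 -0.15581576  0.22103592] -104.87592451056794 0.0853222014282927 [ 0.51030637 -0.23351884  0.3353278 ] [ 0.00477282 -0.00136615 -0.99998768]
234243
yaw -14.577180244953537 [ 0.55658759 -0.16037866] 0.01888564691552814
-0.04 88 [0.03772686 0.04609192]
-0.03 92 [0.03570566 0.04406455]
-0.02 90 [0.03349182 0.04130053]
-0.01 93 [0.031067   0.03925258]
0.0 100 [0.02847314 0.03721237]
0.01 98 [0.02653527 0.03463538]
0.02 104 [0.02458047 0.03270269]
0.03 105 [0.02203258 0.03006779]
0.04 110 [0.0195989  0.02822815]
tcp in grip frame 0.002244383878724922 0.005298333558356634
```

View pics/w2.png

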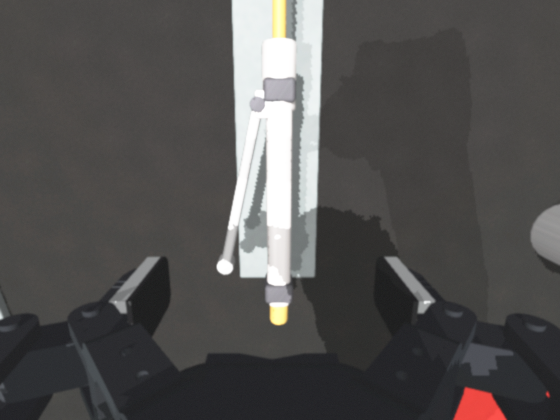

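The lever is back at rest: its end is at (225,267) and its outer face is at 37 mm, as before. The gripper is clear, so I'm handing in.

```bash
python3 -c "
from workcell import bot
print(bot.job_done())"
```

```text
the job is handed in; nothing more can be done
None
```

I squeezed the long-nozzled gun's lever (the right-hand gun) to about its hard stop, held it there for about a second, then let go and lifted clear. I handed the job in at about 6 s of robot time.

- **Squeeze:** the fingers read 32.1–32.5 mm across grip and lever during the hold; the stop is at 32 mm. That puts the lever's outer face at about y 22 mm. The highest wrist force in the readings was about 13 N.
- **Hold:** about 1 s from reaching that width to release.
- **After release:** the wrist camera put the lever's outer face at 37.2 mm at x = 0, against 37.0 mm before. The wrist force was under 1 N, with the gripper open and about 12 cm above the gun.
- **Short-nozzled gun:** the arm never went near it. I saved a final overhead picture but did not view it, so its lever was not re-measured.

No check failed. The joint angle itself isn't reported, so the depth of the squeeze is worked out from the finger opening and the overhead picture taken during the hold.

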